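# Shim the sagging sewing extension table level

### The arm

A 6-joint arm with a two-finger parallel gripper is mounted at the origin on the work surface. World frame = base frame: x ahead of the robot, y to its left, z up, the work surface at z = 0. Lengths are in mm, angles in degrees, forces in N, time in s.
With the tool pointing down it reaches from about 300 to 850 mm from the base axis. Payload 4.2 kg.
Tool frame: the origin (TCP) lies between the finger pads; the fingertips stand ahead of it and the grasp point (between the pads) lies 3 mm ahead of it (nose_length is the z of the fingertips in the tool frame, in mm); z points along the fingers, y is the line along which they close (so a half turn about z gives the same grasp; the last joint's range is limited). The gripper opens to 91 mm and grips with 3 to 60 N. Pads are 32 mm wide; open, the fingers measure 118 mm over their backs; the gripper's body (76 mm by 178 mm) begins 60 mm behind the grasp point.
Start: joints at [71.734, 18.312, 89.639, -0, 72.044, -1.146], TCP at [169.266, 549.536, 235.976] pointing down, gripper open.
Joint ranges: [-177.97, 177.97], [-48.28, 115.42], [12.27, 149.76], [-77.06, 257.06], [2.81, 150.46], [-146.56, 146.56]. Speed limits (degrees/s): [147.25, 147.25, 180, 180, 180, 180].

### API

Orientations are given as [roll, pitch, yaw] about the fixed x, y, z axes, in that order (R = Rz(yaw) Ry(pitch) Rx(roll)).
In Python, from workcell import state, grab_frame, camera_params, job_done, nose_length gives the robot as it stands.
- The arm moves only by the tool step_arm, never from a script. Its argument "plan" is a list that holds one entry, the list of rows, each a list of 5 numbers: the shift along the tool's x, y, z in cm, then the turn about the tool's z in rad, then the opening, from 0 (shut) to 1 (fully open). In form: [[[x, y, z, turn, gripper], ...]]. A call has 1 to 20 rows; each row is the pose to reach, as a shift and turn from the pose commanded when the call began, along the tool's axes at that moment; what a row does not reach only later rows make up. A row lasts 1/8 s, in which the tool goes at most 62.5 mm and 10.7 degrees, less where a joint would pass 70% of its speed; a pose out of reach is approached as far as the arm can. A call with a gripper value outside its range is refused whole. The fingers move at their own pace and stop on an object; "newtons" is the grip in N (left out, the last holds). Time passes only in rows, so rows that repeat a pose let the fingers close. It gives the time, the measured TCP pose, the force, the opening and the grip force at its end, in the units of the state.
- state(): the state, without advancing time (a new reading comes with each control period).
- grab_frame(name): name is "scene" or "top" or "wrist"; returns the picture (400x640x3 uint8, blue, green, red); there is no depth.
- camera_params(name): a dict with "camera_matrix" (3x3 intrinsics, pixels), "R" (3x3) and "t" (3): a world point X has camera coordinates R X + t; the wrist camera has in their place "mount" (4x4, takes a point from camera to tool coordinates, whose origin is the TCP and whose axes are the flange's). Camera axes: x right, y down, z forward; pixel columns grow to the right and rows downward; lengths in mm; the calibration is good to about 2 mm. A picture is of the moment at which its call begins: read the wrist's pose just before it. camera_params takes no time and is no camera call.
- job_done(): hands the job in; it is judged then, once.
The state is a dict: "time_s": time; "qpos": joint angles; "qvel": joint speeds; "effort": joint torques, N m; "ee_pos": TCP position; "ee_rot": TCP orientation; "force": force on the tool from outside, world axes, zero at the start; "torque": the same for the moment, N m; "gripper_width": finger opening in mm; "gripper_force": force on a finger pad.
Only numpy, scipy, OpenCV 4.12 (cv2) and the standard library are available. Lean on these libraries where they do the work, as an engineer would, in place of code of your own. Each camera call takes 0.05 s, during which the arm holds its last target. There are 200 camera calls.

### The job

The clear extension table hooked to the sewing machine hangs low at its legged corner. Slide the wooden wedge, thin end first, under that leg's foot and ease it in until the ball of the level on the table rests between its two lines, then let go and leave the wedge in place. Be gentle: never jam the wedge, do not push or lift the extension table with the gripper or arm, and leave the other things on the table alone.

Things in the scene. Friction and masses are not known exactly. Their poses are not given: they have to be found in the camera images.
- wedge: Plain wooden wedge, 180 x 36 mm, lying flat, about 60 g. Origin at the centre of its underside; x axis along its length to the thin end, z up. 3 mm thick at the thin end (x = +90 mm), 25 mm at the thick end (x = -90 mm), changing evenly (0.122 mm per mm).
- wedge_grip (a point): Best place to grip the wedge across its 36 mm width, clear of the extension table to the end: on its centre line 20 mm from the thick end (160 mm from the thin end), half-way up (11 mm above its underside). Axes as the wedge.
- wedge_tip (a point): Middle of the wedge's thin end. Axes as the wedge.
- ext_table: Clear plate, x -160 to +130, y +6 to +200 mm, 8 mm thick, 0.9 kg, hinged to the machine's bed. Origin on the hinge line, mid-plate, 54 mm above the work surface; x along the hinge, y outward to the free edge, z up. Tips only about the hinge: starts 0.03 rad low on a stop; an upper stop 0.012 rad above level makes the wedge jam. The foot normally bears on it with 4 to 7 N; above 20 N is jammed.
- leg_top (a point): Top of the white cap over the one leg, at x +108, y +182, z +7 mm of the table; same axes. Straight below, the leg ends in a black ball foot, 22 mm in diameter. Leg length unknown: its underside is 11 to 17 mm above the work surface when level, 5.5 mm less at the start. 50 mm free height under the plate beside the leg. The wedge goes in along the table's -y, square to the free edge.
- ball (a joint): Position along the channel (m) of the level's dark steel ball, 14 mm across, in an oil-damped, slightly curved channel: 0 centred; it rolls to the low side: positive towards the free edge (leg corner low), negative towards the machine (corner too high). Two black lines 9.5 mm either side of centre: it is between them within 2.5 mm. Moves 0.6 mm per mrad of tilt (+18 mm at the start, -7 mm at the upper stop); settles in 1 s.
- tube_mid (a point): Centre of the level's channel, where the ball's middle lies when it reads 0; at x -50, y +100, z +29 mm of the extension table; same axes. The aluminium level (28 mm wide, along y from +30 to +170 mm) is fixed on the plate and reaches 38 mm above the plate's middle.
- mug: Bystander: grey mug, 80 mm wide, 95 mm high. Origin under its centre.
- pincushion: Bystander: blue round pincushion, 72 mm wide, 65 mm high. Origin under its centre.
- spool: Bystander: wooden thread spool, 44 mm wide, 58 mm high. Origin under its centre.
- bobbin_box: Bystander: flat white box, 60 x 90 x 26 mm. Origin under its centre.

How it is judged (in metres and radians):
On the way:
1. the wedge bears under the foot while the corner is still low (contact force between wedge and ext_table above 0.8 N and value of joint ball above 0.006 m), for 0.1 s.
At the end, for the whole second after the job is handed in: The ball of the level is between its lines (within 2.5 mm of centre), the wedge lies flat (within 0.08 rad) and still, released, under the foot (centre line within 18 mm of the leg) and carries it (more than 1 N) (value of joint ball between -0.0025 and 0.0025 m and contact force between wedge and ext_table above 1 N and y of leg_top in the frame of wedge between -0.018 and 0.018 m and angle between wedge's own z axis and vertical below 0.08 rad and linear speed of wedge below 0.01 m/s); the robot touches nothing.
It fails at once if the wedge is jammed: more than 20 N between wedge and extension table (contact force between wedge and ext_table above 20 N).
It fails at once if the gripper or arm pushes or lifts the extension table (more than 4 N) (contact force between any of the fingers, the arm and ext_table above 4 N).
It fails at once if another thing is moved by more than 20 mm (distance of any of mug, pincushion, spool, bobbin_box from where it was at the start of the episode above 0.02 m).
It also fails if it takes over 50 s, if anything falls off the work surface, if the arm or the gripper's body presses on something with over 40 N, if the wrist force passes 120 N, or if a joint passes its speed limit or range.

## Working session

There is one attempt and no reset: what is moved stays moved. The work goes in short steps, Python scripts to look and compute and a tool call to move; the robot and the scene stay as the last step left them, time stands still between calls to the robot, and variables do not carry over. Pictures are saved under pics/ and viewed, at most 10 in all, crops included, and the job is handed in when it is done.

Besides the shell and the picture viewer there is one more tool, called as name([rows], argument=value, ...), one row to a line, values as JSON. step_arm: Moves the arm, as the interface text tells. Its arguments: {"type":"object","properties":{"plan":{"type":"array","items":{"type":"array","items":{"type":"array","items":{"type":"number"}}}},"newtons":{"type":"number"}},"required":["plan"]}

```bash
mkdir -p pics; python3 - <<'E'
from workcell import *
import cv2
s=state();print(s, nose_length() if callable(nose_length) else nose_length)
for n in("scene","top","wrist"):
    p=camera_params(n);print(n,p)
    cv2.imwrite(f"pics/{n}0.png",grab_frame(n))
E
```

```text
{'time_s': 0.0, 'qpos': array([ 7.17358162e+01,  1.83518101e+01,  8.97070548e+01,  5.79034143e-04,
        7.20432409e+01, -1.14668092e+00]), 'qvel': array([ 0.01784985,  0.03665083, -0.04694187, -0.06721689,  0.02863865,
        0.09995998]), 'effort': array([-1.62465796e-03, -4.12478650e+01, -2.31964481e+01,  7.23564718e-02,
        4.60922986e-02, -1.50880983e-04]), 'ee_pos': array([169.09779438, 549.08274805, 235.11415465]), 'ee_rot': array([-1.79897926e+02, -2.59374251e-03,  1.62882316e+02]), 'force': array([0.15378729, 0.68595527, 0.15143374]), 'torque': array([-0.03205935,  0.01151987, -0.00265557]), 'gripper_force': 0.0, 'gripper_width': 91.2870921862051} 22.0
scene {'camera_matrix': array([[389.58488901,   0.        , 317.67630813],
       [  0.        , 389.58488901, 196.82798184],
       [  0.        ,   0.        ,   1.        ]]), 'R': array([[ 0.73229631,  0.68097632, -0.00365618],
       [ 0.46727101, -0.50637678, -0.72473468],
       [-0.49537857,  0.5290121 , -0.68901834]]), 't': array([-453.39682855, -155.80843603, 1110.25763664])}
top {'camera_matrix': array([[506.
[... 182 characters left out ...]
 0.00959105],
       [-0.99896313, -0.02695086, -0.0366921 ],
       [ 0.0369359 , -0.00860452, -0.99928059]]), 't': array([  46.37371916,  546.29889339, 1304.46981194])}
wrist {'camera_matrix': array([[283.36272971,   0.        , 321.23205867],
       [  0.        , 283.36272971, 197.87347738],
       [  0.        ,   0.        ,   1.        ]]), 'mount': array([[-1.01678665e-03, -9.58365310e-01, -2.85543165e-01,
         8.13540784e+01],
       [ 9.99999216e-01, -7.65712499e-04, -9.90930938e-04,
         3.18318506e-01],
       [ 7.31029865e-04, -2.85543949e-01,  9.58365337e-01,
        -1.47642715e+02],
       [ 0.00000000e+00,  0.00000000e+00,  0.00000000e+00,
         1.00000000e+00]])}
```

View pics/scene0.png

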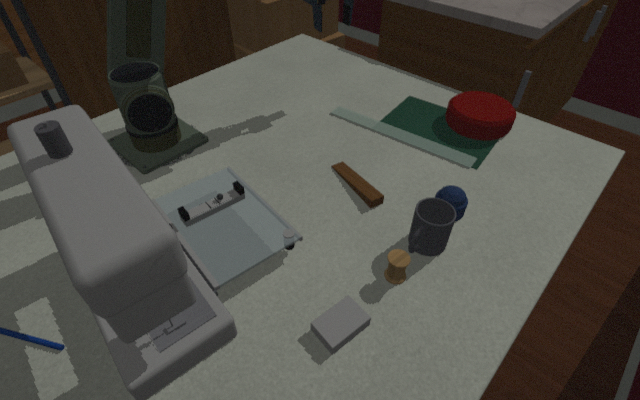

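View pics/top0.png

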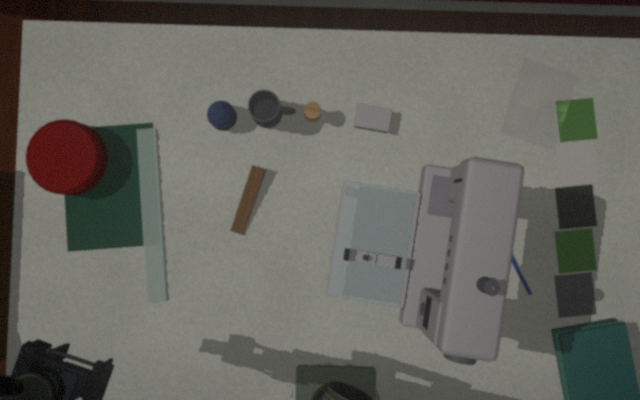

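The scene view shows the wedge at about (357,183) and the level at (212,200). The leg cap is near (290,240), and the bystanders lie to the right. In the top view the wedge runs (258,168)–(238,234), and the plate's corners are (343,182), (420,190), (405,305) and (328,295). Next I'll measure the wedge, cap and plate.

```bash
cat > h.py <<'E'
import numpy as np, cv2
from workcell import *
def ray(cam,uv,s=None):
    p=camera_params(cam);d=np.linalg.inv(p["camera_matrix"])@np.array([uv[0],uv[1],1.])
    if cam=="wrist":
        from scipy.spatial.transform import Rotation as Ro
        s=s or state();R=Ro.from_euler("xyz",s["ee_rot"],degrees=True).as_matrix();M=p["mount"]
        return R@M[:3,3]+s["ee_pos"],R@M[:3,:3]@d
    return -p["R"].T@p["t"],p["R"].T@d
def onz(cam,uv,z,s=None):
    c,d=ray(cam,uv,s);return c+d*(z-c[2])/d[2]
def tri(*rays):
    A=0;b=0
    for c,d in rays:
        d=d/np.linalg.norm(d);P=np.eye(3)-np.outer(d,d);A=A+P;b=b+P@c
    return np.linalg.solve(A,b)
def proj(cam,X):
    p=camera_params(cam);q=p["camera_matrix"]@(p["R"]@np.array(X)+p["t"]);return q[:2]/q[2]
E
python3 - <<'E'
from h import *
for n in("scene","top"):
    im=cv2.imread(f"pics/{n}0.png");h=cv2.cvtColor(im,cv2.COLOR_BGR2HSV)
    m=cv2.inRange(h,(3,90,30),(20,255,255))
    roi=np.zeros_like(m)
    if n=="scene":roi[150:215,320:395]=255
    else: roi[150:245,220:275]=255
    c=max(cv2.findContours(m&roi,0,2)[0],key=cv2.contourArea)
    r=cv2.minAreaRect(c);B=cv2.boxPoints(r);print(n,cv2.contourArea(c),r);
    print(cv2.approxPolyDP(c,2,True)[:,0].tolist())
    print([onz(n,b,12 ).round(0).tolist() for b in B])
a=cv2.imread("pics/scene0.png");b=cv2.imread("pics/top0.png")
A=cv2.resize(a[140:300,150:400],(800,512),interpolation=2)
cv2.imwrite("pics/c1.png",A)
B=cv2.resize(b[155:315,225:425],(750,600),interpolation=2)
cv2.imwrite("pics/c2.png",B)
E
```

```text
scene 756.5 ((358.0000305175781, 183.0), (60.81117630004883, 16.970561981201172), 45.0)
[[332, 166], [370, 207], [382, 202], [383, 196], [342, 162]]
[[445.0, 236.0, 12.0], [435.0, 295.0, 12.0], [618.0, 237.0, 12.0], [621.0, 186.0, 12.0]]
top 750.0 ((247.75003051757812, 199.75), (12.64910888671875, 67.35651397705078), 18.434947967529297)
[[252, 167], [232, 228], [241, 233], [263, 173], [262, 169]]
[[446.0, 280.0, 12.0], [613.0, 230.0, 12.0], [604.0, 199.0, 12.0], [437.0, 249.0, 12.0]]
```

View pics/c1.png

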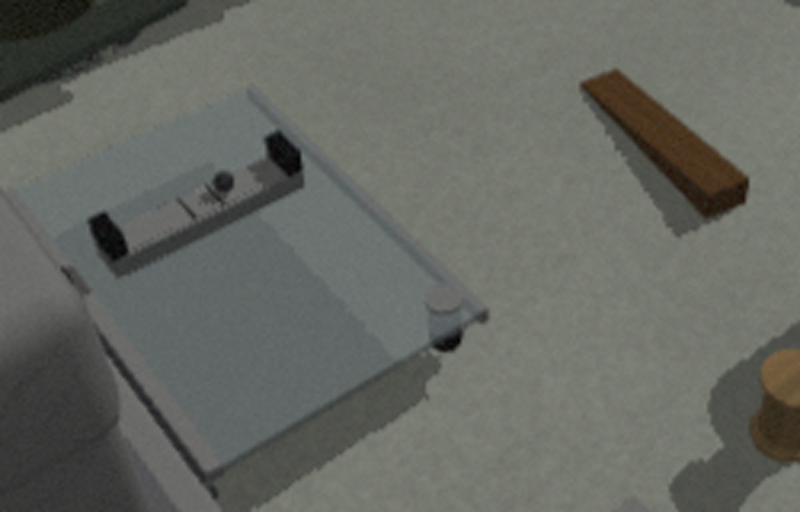

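View pics/c2.png

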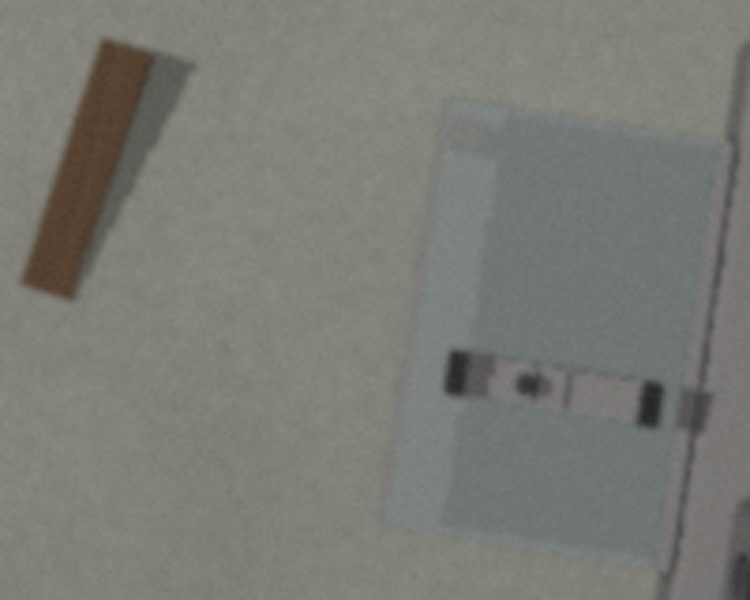

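The crops show the thick end of the wedge towards the scene camera, at world (610,215), and the thin end at (441,264). The leg cap is at scene (288.4,233.1) and top (349.5,190.2), and the ball is off centre towards the free edge.

```bash
cat >> h.py <<'E'
from scipy.spatial.transform import Rotation as Ro
def delta(target,yaw):
    "tool-frame shift (cm) and turn (rad) from the present pose to a tool-down pose"
    s=state();R=Ro.from_euler("xyz",s["ee_rot"],degrees=True).as_matrix()
    t=-((yaw-s["ee_rot"][2]+540)%360-180)
    return (R.T@(np.array(target)-s["ee_pos"])/10).round(2),round(np.radians(t),3)
E
python3 - <<'E'
from h import *
def c2(u,v):return (225+u/3.75-.37,155+v/3.75-.37)
def c1(u,v):return (150+u/3.2-.35,140+v/3.2-.35)
cap=tri(ray("top",c2(467,132)),ray("scene",c1(443,298)));print("cap",cap)
# leg-side corners, free edge
near=tri(ray("top",c2(446,101)),ray("scene",c1(486,312)));far=tri(ray("top",c2(388,525)),ray("scene",c1(250,90)));print(near,far)
d=near-far;print("yaw x",np.degrees(np.arctan2(d[1],d[0])),np.linalg.norm(d))
# level end caps direction
a=onz("top",c2(467,372),88);b=onz("top",c2(640,404),88);d=a-b;print("yaw y",np.degrees(np.arctan2(d[1],d[0])))
print("ball",tri(ray("top",c2(533,384)),ray("scene",c1(223,181))))
# wedge corners: thick end top, thin end top
T=[tri(ray("top",c2(*p)),ray("scene",c1(*q))) for p,q in [((104,40),(747,180)),((153,54),(706,192)),((73,299),(583,85)),((23,284),(617,71))]]
for t in T:print(t.round(1))
print("scene cam",ray("scene",(0,0))[0])
th=(T[0]+T[1])/2;tn=(T[2]+T[3])/2;d=(tn-th);y=np.degrees(np.arctan2(d[1],d[0]));print(y,np.linalg.norm(d[:2]))
g=th+d*20/180;print("grip",g, delta([g[0],g[1],120],y+180))
E
```

```text
cap [555.64579817 -19.15902371  56.59165081]
[577.29371625  -4.40592186  47.51305801] [293.61961963  28.00954392  51.81307484]
yaw x -6.518918331230281 285.55252696443097
yaw y 81.04216967149144
ball [392.04562827 -63.14542827  83.61662735]
[614.  229.3  23.6]
[604.  194.2  29.8]
[436.3 248.5   3.5]
[445.  282.8   2.8]
scene cam [ 954.82342412 -357.4849963   650.41039258]
162.2527124957369 176.76016107333254
grip [590.30149317 217.77431685  24.10261056] (array([-50.01, -19.26,  11.56]), np.float64(-3.131))
```

step_arm([
  [[-2.5,-1,0.5,0.17,1],[-5,-2,1,0.34,1],[-8,-3,1.5,0.51,1],[-11,-4,2,0.68,1],[-14,-5,2.5,0.85,1],[-17,-6,3,1.02,1],[-20,-7.5,3.5,1.2,1],[-23,-9,4,1.38,1],[-26,-10,4.5,1.56,1],[-29,-11,5,1.74,1],[-32,-12,5.5,1.92,1],[-35,-13,6,2.1,1],[-38,-14.5,6.5,2.28,1],[-41,-16,7,2.46,1],[-44,-17,7.5,2.64,1],[-47,-18,8,2.82,1],[-49.5,-19,9,3,1],[-50,-19.2,9,3.13,1],[-50,-19.2,9,3.13,1],[-50,-19.2,9,3.13,1]],
])

```text
time_s: 2.65
ee_pos: [590.2, 219.1, 145.9]
ee_rot: [180.0, 0.0, -16.3]
force: [0.1, 0.5, 0.0]
gripper_width: 91.1
gripper_force: 0.0
```

```bash
python3 - <<'E'
from h import *
s=state();print(s["time_s"],s["ee_pos"],s["ee_rot"],s["qpos"])
im=grab_frame("wrist");cv2.imwrite("pics/w1.png",im)
h=cv2.cvtColor(im,cv2.COLOR_BGR2HSV);m=cv2.inRange(h,(3,90,30),(20,255,255))
c=max(cv2.findContours(m,0,2)[0],key=cv2.contourArea)
print(cv2.contourArea(c),cv2.approxPolyDP(c,4,True)[:,0].tolist())
E
```

```text
2.65 [590.24481758 219.09052937 145.89368433] [ 1.79999960e+02  2.17085091e-02 -1.63372305e+01] [1.93113191e+01 2.68856678e+01 8.96080388e+01 1.40979429e-02
 6.35239580e+01 1.25642262e+02]
3781.5 [[564, 319], [484, 319], [481, 325], [309, 326], [309, 339], [541, 339], [555, 333]]
```

View pics/w1.png

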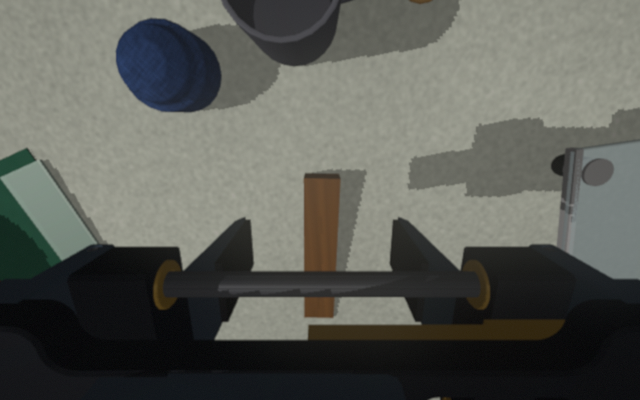

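The wrist view shows the wedge nearly centred, with its thick end's top edge at row 179, columns 305–339. Its visible lower stretch reaches row 317, columns 305–333. The leg cap is at (597,172) and the black foot at (561,165).

```bash
python3 - <<'E'
from h import *
s=state();im=cv2.imread("pics/w1.png");h=cv2.cvtColor(im,cv2.COLOR_BGR2HSV);m=cv2.inRange(h,(3,90,30),(20,255,255))
for v in (178,180,183,190,210,225,240,250,260,302,310,314):
    r=np.where(m[v,290:360])[0]+290
    print(v,r.min()if len(r) else 0,r.max() if len(r) else 0)
w=lambda u,v,z:onz("wrist",(u,v),z,s)
R=Ro.from_euler("z",s["ee_rot"][2],degrees=True).as_matrix()
for u,v,z in[(305,180,25),(339,180,25),(305,174,0),(305,316,3),(333,316,3),(305,240,17),(338,240,17)]:
    X=w(u,v,z);print(u,v,X.round(1),(R.T@(X-s["ee_pos"])).round(1))
# leg cap from three views
a=lambda u,v:(225+u/3.75-.37,155+v/3.75-.37)
b=lambda u,v:(150+u/3.2-.35,140+v/3.2-.35)
print(tri(ray("wrist",(597,172),s),ray("top",a(467,132)),ray("scene",b(443,298))))
print(tri(ray("wrist",(597,172),s),ray("top",a(467,132))), w(560,165,12))
E
```

```text
178 305 338
180 304 339
183 305 339
190 305 338
210 305 337
225 304 337
240 305 336
250 305 336
260 305 335
302 305 333
310 305 333
314 305 332
305 180 [612.8 229.3  25. ] [  18.8   16.  -121. ]
339 180 [603.5 197.6  25. ] [  18.8  -17.1 -121. ]
305 174 [613.8 230.4   0. ] [  19.5   17.3 -146. ]
305 316 [445.2 282.8   3. ] [-157.1   20.3 -143. ]
333 316 [435.5 249.9   3. ] [-157.1  -14.  -143. ]
305 240 [548.5 249.8  17. ] [ -48.7   17.6 -129. ]
338 240 [538.5 216.   17. ] [ -48.7  -17.6 -129. ]
[554.88340252 -18.30772236  54.33331751]
[554.89972119 -18.91445306  52.90566338] [552.52764807 -19.24323684  12.        ]
```

step_arm([
  [[0,0,4,0.02,1],[0,0.05,8,0.02,1],[0,0.05,10.5,0.02,1],[0,0.05,12,0.02,1],[0,0.05,12,0.02,1],[0,0.05,12,0.02,1],[0,0.05,12,0.02,0.3],[0,0.05,12,0.02,0.3],[0,0.05,12,0.02,0.3],[0,0.05,12,0.02,0.3],[0,0.05,12,0.02,0.3],[0,0.05,12,0.02,0.3],[0,0.05,12,0.02,0.3]],
], newtons=20)

```text
time_s: 4.32
ee_pos: [590.5, 218.4, 25.9]
ee_rot: [-180.0, 0.0, -17.6]
force: [0.4, -1.1, 0.1]
gripper_width: 36.2
gripper_force: 20.0
```

step_arm([
  [[0,0,-1,0,0.3],[0,0,-2.5,0,0.3],[0.05,0.4,-2.5,-0.15,0.3],[0.1,0.8,-2.5,-0.3,0.3],[0.15,1.2,-2.5,-0.46,0.3],[0.2,1.6,-2.5,-0.62,0.3],[0.25,2,-2.5,-0.78,0.3],[0.3,2.4,-2.5,-0.94,0.3],[0.35,2.8,-2.5,-1.1,0.3],[0.4,3.2,-2.5,-1.26,0.3],[0.45,3.6,-2.5,-1.42,0.3],[0.5,4,-2.5,-1.58,0.3],[0.55,4.44,-2.5,-1.738,0.3],[0.55,4.44,-2.5,-1.738,0.3],[0.55,4.44,-1.5,-1.738,0.3],[0.55,4.44,-0.5,-1.738,0.3],[0.55,4.44,0,-1.738,0.3],[0.55,4.44,0,-1.738,0.3],[0.55,4.44,0,-1.738,0.3]],
])

```text
time_s: 6.7
ee_pos: [582.0, 174.4, 25.7]
ee_rot: [-180.0, 0.0, 82.0]
force: [-1.5, 0.5, 1.1]
gripper_width: 36.1
gripper_force: 20.0
```

```bash
python3 - <<'E'
from h import *
s=state();print(s["ee_pos"],s["ee_rot"],s["force"],s["qpos"].round(1))
w=grab_frame("wrist");a=grab_frame("scene");b=grab_frame("top")
for n,i in zip(("wB","sB","tB"),(w,a,b)):cv2.imwrite(f"pics/{n}.png",i)
A=cv2.resize(a[160:280,180:400],(770,420),interpolation=2);
cv2.imwrite("pics/sBc.png",A)
E
```

```text
[581.99516038 174.41866388  25.68084997] [-1.79955649e+02  9.39987608e-03  8.19561520e+01] [-1.4725702   0.54646164  1.10142443] [ 15.6  32.4 100.1   0.   47.5  23.6]
```

View pics/sBc.png

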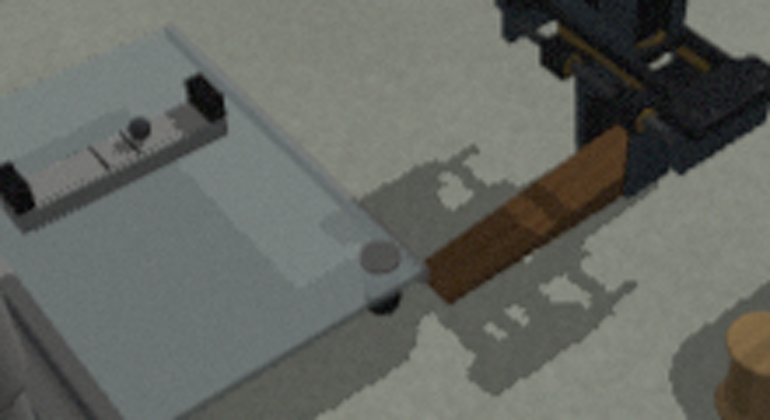

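View pics/wB.png

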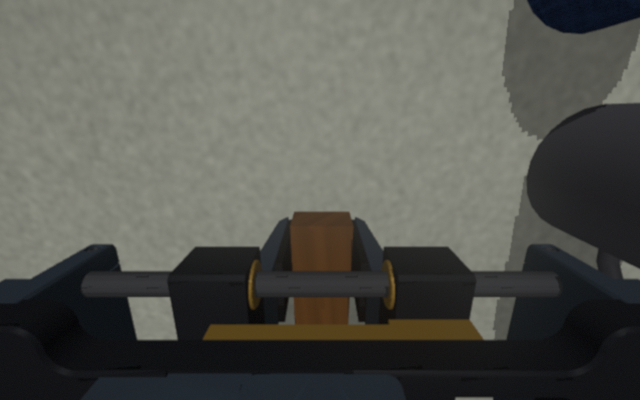

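The scene crop (3.5×, offset (180,160)) shows the wedge gripped flat in front of the foot. The foot's visible part is at about (384,302), the wedge tip corners at (425,268) and (450,303), and the level's lines at (100,158) and (130,142) with the ball at (139,127). The wrist view shows the wedge square in the pads, columns 291–352.

```bash
python3 - <<'E'
from h import *
s=state();b=lambda u,v:(180+u/3.5-.36,160+v/3.5-.36)
g=s["ee_pos"];R=Ro.from_euler("z",s["ee_rot"][2],degrees=True).as_matrix()
def loc(X):return (R.T@(X-g)).round(1)
print("tip corners",loc(onz("scene",b(427,266),2)),loc(onz("scene",b(450,303),0)))
print("thick edge near",loc(onz("scene",b(622,205),0)))
im=cv2.imread("pics/sB.png");r=im[238:256,280:300].max(2);print(r)
for z in(14,17,20):print("foot",z,loc(onz("scene",b(384,298),z)))
print("cap",loc(tri(ray("top",(349.2,189.9)),ray("scene",b(381,256)))),loc(np.array([555.2,-18.7,54])))
# table direction from long edges, top picture
t=cv2.imread("pics/tB.png");cv2.imwrite("pics/tBc.png",cv2.resize(t[165:315,235:435],(800,600),interpolation=2))
E
```

```text
tip corners [-151.6   14.4  -23.7] [-157.7  -16.7  -25.7]
thick edge near [-19.9 -23.2 -25.7]
[[114 112 115 110 109 104  95  91  90  99  98 104 108 110 111 113 114 105
   94  80]
 [112 114 113 110 108 113 109 110 108 111 114 109 109 105 111 112 104  92
   77  72]
 [115 114 111 110 107 109 109 111 111 110 110 108 109 106 106  91  85  83
   79  73]
 [110 114 114 116 106 108 110 106 108 110 106 106 100  90  83  78  78  86
   86  92]
 [116 111 113 112 107 108 107 106 107 108 105  94  84  70  72  81  83  94
   88  92]
 [113 114 114 115 104 105 108 106 105  99  86  76  65  51  58  82  88  89
   92  88]
 [112 115 113 112 100 100 106 102  92  79  69  54  46  27  48  82  89  91
   92  92]
 [113 114 115 114  97  87  86  71  63  56  44  30  22  13  56  85  86  90
   91  92]
 [113 114 115 111  97  75  61  57  43  31  22  25  16  22  76  88  90  91
   91  90]
 [117 114 110  96  78  59  45  36  30  26  12  21  18  39  83  90  90  92
   90  87]
 [111 105  89  77  78  52  27  18  20  14  16  15  40  76  89  91  92  93
   90  94]
 [ 96  84  78  78  84  82  63  36  29  28  42  44  72  91  90  92  91  90
   92  96]
 [ 78  82  84  85  89  91  88  81  76  79  82  79  90  92  91  92  90  91
   90  96]
 [ 82  89  91  89  88  91  92  92  92  90  93  93  90  93  86  91  92  91
   91  88]
 [ 89  97  92  90  90  90  93  91  86  95  90  95  88  88  93  88  89  87
   86  90]
 [ 94  93  90  90  91  88  92  90  92  89  90  88  91  91  94  87  92  91
   93 116]
 [ 91  88  90  92  90  91  91  92  92  91  91  89  86  93  92  94  93  92
   94 108]
 [ 90  88  89  94  90  92  91  89  92  88  89  88  87  90  91  93  95  95
   90 117]]
foot 14 [-192.8    2.2  -11.7]
foot 17 [-1.942e+02  1.000e-01 -8.700e+00]
foot 20 [-195.5   -2.    -5.7]
cap [-195.1   -0.9   30.7] [-195.    -0.2   28.3]
```

View pics/tBc.png

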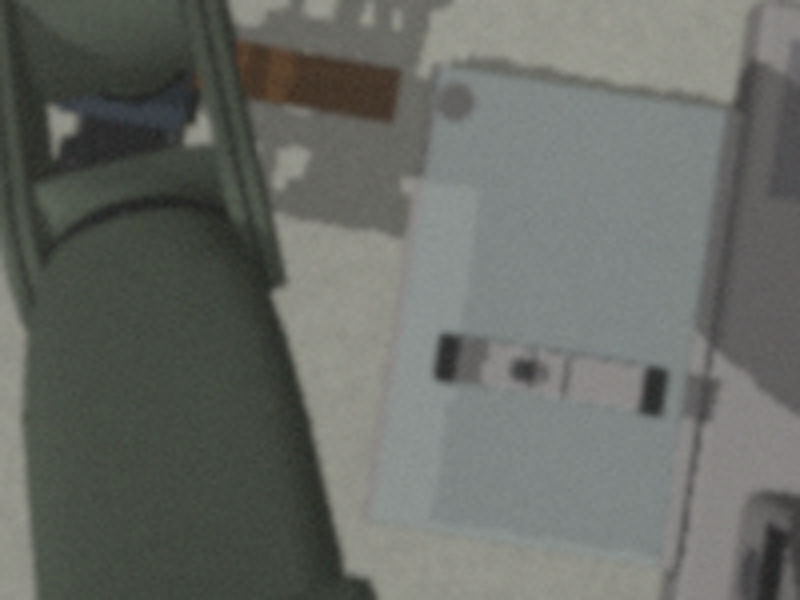

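The top crop confirms the wedge's axis runs through the leg cap at (455,102), and the ball is at (527,369) between the end blocks. Alignment is good, so I'll ease it in.

```bash
cat >> h.py <<'E'
def ball():
    s=state();t=grab_frame("top").astype(float).max(2)
    p=proj("top",(392.0,-63.1,83));u=np.array([np.cos(np.radians(82)),np.sin(np.radians(82)),0])
    best=[]
    yy,xx=np.mgrid[0:400,0:640]
    a,b=proj("top",np.array([389.5,-81,83])+u*34),proj("top",np.array([389.5,-81,83])-u*34)
    d=(a-b)/np.linalg.norm(a-b);al=(xx-b[0])*d[0]+(yy-b[1])*d[1];ac=-(xx-b[0])*d[1]+(yy-b[1])*d[0]
    m=(al>0)&(al<np.linalg.norm(a-b))&(abs(ac)<4)
    w=np.where(m,np.clip(85-t,0,None),0)
    c=(w*xx).sum()/w.sum(),(w*yy).sum()/w.sum()
    X=onz("top",c,83);print("t",s["time_s"],"ball px",np.round(c,2),"along",round(float(X@u),2),"w",w.sum(),"F",s["force"].round(1),s["ee_pos"].round(1))
    return float(X@u)
E
python3 -c "
from h import *
ball()"
```

```text
t 6.85 ball px [365.88 257.17] along -7.15 w 284.0 F [ 0.3  0.5 -0.4] [582.2 174.4  25.7]
```

step_arm([
  [[-0.5,0,0,0,0.3],[-1,0,0,0,0.3],[-1.5,0,0,0,0.3],[-2,0,0,0,0.3],[-2.5,0,0,0,0.3],[-3,0,0,0,0.3],[-3.5,0,0,0,0.3],[-4,0,0,0,0.3],[-4.5,0,0,0,0.3],[-4.5,0,0,0,0.3],[-4.5,0,0,0,0.3]],
])

```text
time_s: 8.28
ee_pos: [576.1, 129.9, 26.0]
ee_rot: [180.0, -0.0, 82.0]
force: [0.6, 0.3, -1.3]
gripper_width: 35.5
gripper_force: 20.0
```

```bash
python3 -c "
from h import *
ball()"
```

```text
t 8.275 ball px [365.89 257.2 ] along -7.19 w 348.0 F [ 0.6  0.3 -1.3] [576.1 129.9  26. ]
```

step_arm([
  [[-0.25,0,0,0,0.3],[-0.5,0,0,0,0.3],[-0.75,0,0,0,0.3],[-1,0,0,0,0.3],[-1.25,0,0,0,0.3],[-1.5,0,0,0,0.3],[-1.75,0,0,0,0.3],[-2,0,0,0,0.3],[-2,0,0,0,0.3],[-2,0,0,0,0.3],[-2,0,0,0,0.3],[-2,0,0,0,0.3]],
])

```text
time_s: 9.82
ee_pos: [573.2, 110.1, 25.9]
ee_rot: [180.0, -0.0, 82.0]
force: [-0.2, -0.2, -0.4]
gripper_width: 35.8
gripper_force: 20.0
```

```bash
python3 -c "
from h import *
ball()"
```

```text
t 9.825 ball px [365.84 257.22] along -7.08 w 363.0 F [-0.2 -0.2 -0.4] [573.2 110.1  25.9]
```

step_arm([
  [[-0.2,0,0,0,0.3],[-0.4,0,0,0,0.3],[-0.6,0,0,0,0.3],[-0.8,0,0,0,0.3],[-1,0,0,0,0.3],[-1.2,0,0,0,0.3],[-1.4,0,0,0,0.3],[-1.5,0,0,0,0.3],[-1.5,0,0,0,0.3],[-1.5,0,0,0,0.3],[-1.5,0,0,0,0.3],[-1.5,0,0,0,0.3]],
])

```text
time_s: 11.38
ee_pos: [571.6, 96.5, 26.1]
ee_rot: [180.0, -0.1, 81.9]
force: [0.1, 6.2, -1.5]
gripper_width: 35.8
gripper_force: 20.0
```

```bash
python3 -c "
from h import *
ball()"
```

```text
t 11.375 ball px [365.94 257.23] along -7.32 w 398.0 F [ 0.1  6.2 -1.5] [571.6  96.5  26.1]
```

step_arm([
  [[-0.1,0,0,0,0.3],[-0.2,0,0,0,0.3],[-0.3,0,0,0,0.3],[-0.4,0,0,0,0.3],[-0.5,0,0,0,0.3],[-0.6,0,0,0,0.3],[-0.7,0,0,0,0.3],[-0.8,0,0,0,0.3],[-0.9,0,0,0,0.3],[-1,0,0,0,0.3],[-1,0,0,0,0.3],[-1,0,0,0,0.3],[-1,0,0,0,0.3],[-1,0,0,0,0.3],[-1,0,0,0,0.3],[-1,0,0,0,0.3]],
])

```text
time_s: 13.42
ee_pos: [570.9, 87.5, 26.3]
ee_rot: [179.9, -0.2, 81.9]
force: [1.6, 8.7, -1.8]
gripper_width: 35.8
gripper_force: 20.0
```

```bash
python3 -c "
from h import *
ball()"
```

```text
t 13.425 ball px [367.2  257.34] along -10.41 w 329.0 F [ 1.6  8.7 -1.8] [570.9  87.5  26.3]
```

step_arm([
  [[-0.15,0,0,0,0.3],[-0.3,0,0,0,0.3],[-0.45,0,0,0,0.3],[-0.6,0,0,0,0.3],[-0.75,0,0,0,0.3],[-0.9,0,0,0,0.3],[-1.05,0,0,0,0.3],[-1.2,0,0,0,0.3],[-1.35,0,0,0,0.3],[-1.5,0,0,0,0.3],[-1.65,0,0,0,0.3],[-1.8,0,0,0,0.3],[-1.95,0,0,0,0.3],[-2.1,0,0,0,0.3],[-2.1,0,0,0,0.3],[-2.1,0,0,0,0.3],[-2.1,0,0,0,0.3],[-2.1,0,0,0,0.3],[-2.1,0,0,0,0.3],[-2.1,0,0,0,0.3]],
])

```text
time_s: 15.98
ee_pos: [567.7, 66.2, 26.1]
ee_rot: [179.9, -0.2, 81.9]
force: [1.0, 7.6, -2.3]
gripper_width: 35.6
gripper_force: 20.0
```

```bash
python3 -c "
from h import *
ball()"
```

```text
t 15.975 ball px [370.99 258.14] along -19.86 w 402.0 F [ 1.   7.6 -2.3] [567.7  66.2  26.1]
```

step_arm([
  [[-0.15,0,0,0,0.3],[-0.3,0,0,0,0.3],[-0.45,0,0,0,0.3],[-0.6,0,0,0,0.3],[-0.75,0,0,0,0.3],[-0.9,0,0,0,0.3],[-1.05,0,0,0,0.3],[-1.2,0,0,0,0.3],[-1.2,0,0,0,0.3],[-1.2,0,0,0,0.3],[-1.2,0,0,0,0.3],[-1.2,0,0,0,0.3],[-1.2,0,0,0,0.3],[-1.2,0,0,0,0.3],[-1.2,0,0,0,0.3]],
])

```text
time_s: 17.9
ee_pos: [565.8, 54.1, 26.0]
ee_rot: [179.9, -0.1, 81.9]
force: [1.6, 6.5, -2.3]
gripper_width: 36.2
gripper_force: 20.0
```

```bash
python3 -c "
from h import *
ball()
a=grab_frame('scene');b=grab_frame('top')
A=cv2.resize(a[180:230,170:250],(640,400),interpolation=2)
B=cv2.resize(b[240:275,335:420],(680,280),interpolation=2)
cv2.imwrite('pics/lv.png',np.vstack([A[:310],B[:,:640]]))
"
```

```text
t 17.9 ball px [369.32 258.19] along -15.85 w 651.0 F [ 1.6  6.5 -2.3] [565.8  54.1  26. ]
```

View pics/lv.png

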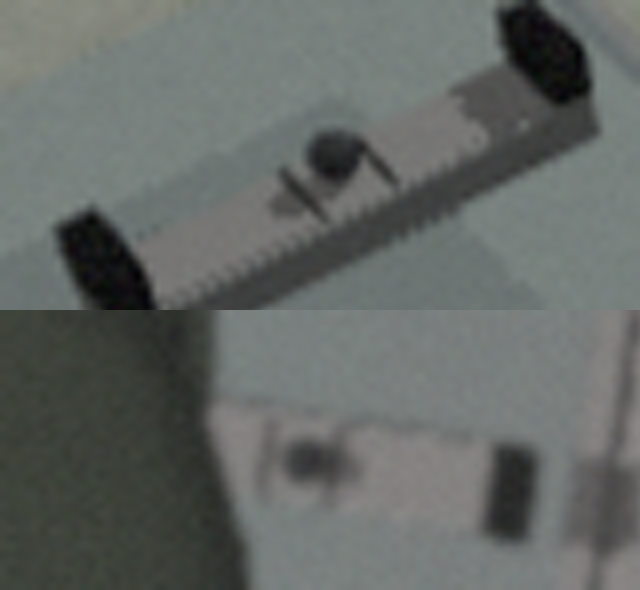

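The level crop shows the ball between its lines. In the scene part the ball is at (335,155) and the lines at (304,194) and (380,163). In the top part the ball is at about (310,461) and the lines at columns 267 and 337. I'll triangulate these.

```bash
python3 - <<'E'
from h import *
S=lambda u,v:ray("scene",(170+u/8-.44,180+v/8-.44));T=lambda u,v:ray("top",(335+u/8-.44,240+(v-310)/8-.44))
u=np.array([np.cos(np.radians(82)),np.sin(np.radians(82)),0])
for n,a,b in[("machine",(304,194),(337,466)),("free",(380,163),(267,460)),("ball",(335,155),(310,461))]:
    X=tri(S(*a),T(*b));print(n,X.round(1),(X@u).round(2))
    for r in(S(*a),T(*b)):
        print("   ",[((r[0]+r[1]*(z-r[0][2])/r[1][2])@u).round(1) for z in(72,76,80,83,86)])
t=grab_frame("top").astype(float).max(2)
print(t[250:266,365:382].astype(int))
E
```

```text
machine [386.4 -89.4  76.4] -34.77
    [np.float64(-33.2), np.float64(-34.5), np.float64(-35.8), np.float64(-36.8), np.float64(-37.8)]
    [np.float64(-35.5), np.float64(-34.9), np.float64(-34.4), np.float64(-34.0), np.float64(-33.5)]
free [387.8 -67.7  73.1] -13.02
    [np.float64(-11.9), np.float64(-13.4), np.float64(-14.8), np.float64(-15.9), np.float64(-17.0)]
    [np.float64(-13.9), np.float64(-13.4), np.float64(-12.9), np.float64(-12.6), np.float64(-12.2)]
ball [388.7 -79.7  85.2] -24.8
    [np.float64(-19.8), np.float64(-21.2), np.float64(-22.6), np.float64(-23.6), np.float64(-24.6)]
    [np.float64(-27.0), np.float64(-26.5), np.float64(-26.0), np.float64(-25.6), np.float64(-25.2)]
[[120 124 122 126 127 124 128 126 126 126 128 127 123 129 130 125 126]
 [117 114 110 112 117 121 122 122 125 121 127 127 128 126 126 126 130]
 [121 117 114 116 119 120 119 119 115 117 120 120 124 124 125 123 125]
 [132 127 127 116 113 121 122 120 120 121 124 124 116 115 111 111 114]
 [133 132 128 108 113 124 126 128 124 129 129 124 112 109 111 117 120]
 [133 131 122 108 112 124 127 123 118 120 123 114 104 113 123 132 131]
 [130 130 117 103 108 112 102  92  88  96  98  96  95 114 127 133 132]
 [134 127 115 101 107 100  80  68  61  65  78  77  90 106 119 129 132]
 [130 127 112 100 102  91  72  60  54  53  64  70  79  95 108 121 130]
 [128 126 107 101 108  92  72  67  60  57  59  66  77  91 103 118 129]
 [129 125 108 107 118 107  81  71  68  72  75  73  82  95  98 117 132]
 [130 125 106 113 126 122 104  95  95  95  90  86  99 105 112 126 130]
 [128 124 114 114 126 127 122 119 118 118 103  96 110 124 125 131 133]
 [126 129 117 119 125 128 131 131 130 125 109 107 118 131 133 130 133]
 [123 125 123 122 125 123 132 129 129 120 114 117 125 132 137 134 134]
 [122 127 126 126 126 128 129 125 124 124 120 126 129 130 132 130 128]]
```

Every estimate puts the ball within about 1.3 mm of centre. I'll release now and lift straight off.

step_arm([
  [[0,0,0,0,0.6],[0,0,0,0,0.8],[0,0,0,0,0.9],[0,0,0,0,0.9],[0,0,0,0,0.9],[0,0,0,0,0.9],[0,0,-1.5,0,0.9],[0,0,-3.5,0,0.9],[0,0,-6,0,0.9],[2,0,-9,0,0.9],[5,0,-12,0,0.9],[9,0,-14,0,0.9],[13,0,-14,0,0.9],[16,0,-14,0,0.9],[16,0,-14,0,0.9],[16,0,-14,0,0.9],[16,0,-14,0,0.9],[16,0,-14,0,0.9]],
])

```text
time_s: 20.35
ee_pos: [587.4, 210.1, 166.1]
ee_rot: [-180.0, 0.0, 81.9]
force: [0.1, -0.2, -0.7]
gripper_width: 82.1
gripper_force: 0.0
```

```bash
python3 - <<'E'
from h import *
ball()
a=grab_frame('scene');b=grab_frame('top')
A=cv2.resize(a[180:230,170:250],(640,400),interpolation=2)[:310]
B=cv2.resize(b[240:275,335:415],(640,280),interpolation=2)
cv2.imwrite('pics/lv2.png',np.vstack([A,B]))
t=b.astype(float).max(2);print(t[252:264,364:382].astype(int))
h=cv2.cvtColor(a,cv2.COLOR_BGR2HSV);m=cv2.inRange(h,(3,90,30),(20,255,255));m[:200]=0;m[270:]=0;m[:,:270]=0;m[:,370:]=0
c=max(cv2.findContours(m,0,2)[0],key=cv2.contourArea);print(cv2.approxPolyDP(c,2,True)[:,0].tolist())
E
```

```text
t 20.35 ball px [373.05 258.44] along -24.95 w 233.0 F [ 0.1 -0.2 -0.7] [587.4 210.1 166.1]
[[131 126 124 122 124 128 125 126 124 120 118 122 129 128 129 128 128 131]
 [134 134 137 131 122 125 126 129 126 124 126 129 132 126 119 119 117 119]
 [138 140 138 129 118 118 128 134 131 135 136 135 127 117 117 115 120 125]
 [138 137 136 132 114 116 128 126 118 121 127 125 120 111 121 129 133 136]
 [138 138 134 124 107 111 116 102  94  91 103 106 105 100 120 133 138 138]
 [138 137 133 122 106 104  96  82  68  70  75  88  82  92 111 125 133 134]
 [138 138 137 114 101 101  89  76  66  63  67  80  79  86 100 115 131 137]
 [137 136 132 112 103 104  88  74  71  66  67  81  81  87 101 111 124 137]
 [136 139 134 113 110 117 104  85  78  76  81  82  81  90 101 117 131 137]
 [137 136 132 112 119 127 124 111 100 102 102  92  89 100 114 124 135 137]
 [136 137 130 119 122 132 136 126 127 129 121 107  99 117 126 129 137 137]
 [134 136 132 122 127 129 131 134 138 138 133 113 112 122 134 135 141 138]]
[[328, 226], [319, 218], [300, 231], [303, 237], [296, 240], [291, 248], [285, 247], [270, 257], [270, 269], [326, 235]]
```

View pics/lv2.png

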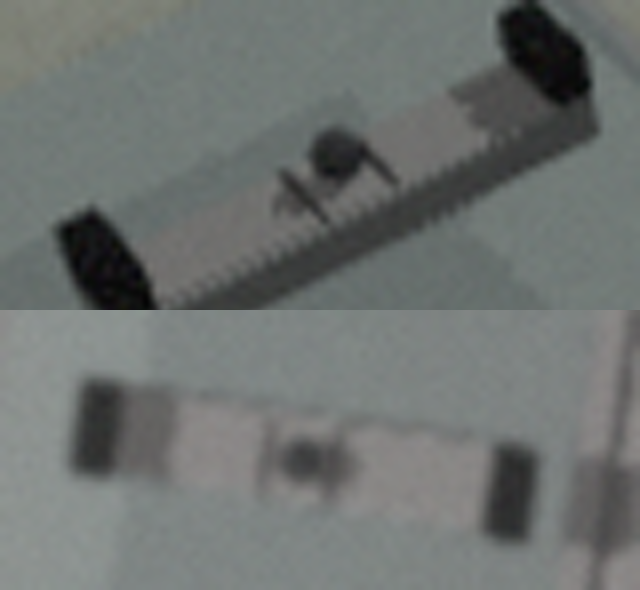

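The ball sits midway between the lines: in the top part it is at column 303, with the lines at 267 and 337. The wedge is released and the arm is clear, so I'm handing in.

```bash
python3 -c "
from workcell import *
print(job_done())"
```

```text
the job is handed in; nothing more can be done
None
```

The wedge is in place under the leg's foot and released, with the ball midway between the level's lines and the arm clear; the job was handed in at about 20 s, and no verdict was returned.

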